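# Clamp a glued block gently and keep the trigger squeezed

### The arm

A 6-joint arm with a two-finger parallel gripper is mounted at the origin on the work surface. World frame = base frame: x ahead of the robot, y to its left, z up, the work surface at z = 0. Lengths are in m, angles in rad, forces in N, time in s.
With the tool pointing down it reaches from about 0.35 to 0.975 m from the base axis. Payload 4.9 kg.
Tool frame: the origin (TCP) lies midway between the tips of the shut fingers; the grasp point (between the pads) lies 19 mm behind it; z points along the fingers, y is the line along which they close (so a half turn about z gives the same grasp; the last joint's range is limited). The gripper opens to 85 mm and grips with 20 to 120 N. Pads are 22 mm wide; open, the fingers measure 114 mm over their backs; the gripper's body (76 mm by 85 mm) begins 54 mm behind the grasp point. The pads swing forward as they close: fully open they stand 13 mm farther back than shut.
Start: joints at [-1.464, 0.053, 1.613, -0, 1.476, -0.119], TCP at [0.14, -0.609, 0.231] pointing down, gripper open.
Joint ranges: [-3.01, 3.01], [-1.01, 2.22], [0.06, 2.58], [-1.02, 4.17], [0.09, 2.62], [-3.14, 3.14]. Speed limits (rad/s): [2.57, 2.57, 3.14, 3.14, 3.14, 3.14].

### API

Orientations are given as a rotation vector (axis times angle).
In Python, from station import telemetry, optics, ctrl gives the robot as it stands.
- The arm moves only by the shell command python3 -m pendant 'ROWS' [FORCE]. ROWS is JSON, one flat list of numbers, 7 for each row, row after row: the turn, a rotation vector about the tool's x, y, z as a fraction of full scale, then the shift along the tool's x, y, z as a fraction of full scale, then the opening, from 0 (shut) to 1 (fully open). In form: [ax, ay, az, tx, ty, tz, fingers, ax, ay, az, tx, ty, tz, fingers, ...]. A call has 1 to 12 rows; each row is the pose to reach, as a shift and turn from the pose commanded when the call began, along the tool's axes at that moment; what a row does not reach only later rows make up. Full scale, the value 1, is 300 mm for a shift and 30 degrees for a turn. A row lasts 1/8 s, in which the tool goes at most 62.5 mm and 10.7 degrees, less where a joint would pass 70% of its speed; a pose out of reach is approached as far as the arm can. A call with a number of a shift or a turn outside -1 to 1 is refused whole. A call with a gripper value outside its range is refused whole. The fingers move at their own pace and stop on an object; FORCE is the grip in N (left out, the last holds). Time passes only in rows, so rows that repeat a pose let the fingers close. It gives the time, the measured TCP pose, the force, the opening and the grip force at its end, in the units of the state.
- telemetry.get_obs(): the state, without advancing time (a new reading comes with each control period).
- optics.get_image(name): name is "scene" or "top" or "wrist"; returns a dict with "image" (400x640x3 uint8, red, green, blue), "depth" (400x640 float32, m along the optical axis (not along the pixel's ray), 0 where there is no reading), "fx", "fy", "cx", "cy" (pixels), "dist_coeffs" ([k1, k2, p1, p2, k3] as OpenCV has them; the pictures are not rectified), "rvec" (rotation vector, rad) and "tvec" (3), from world to camera coordinates, as OpenCV has them. Camera axes: x right, y down, z forward; pixel columns grow to the right and rows downward; lengths in m; the calibration is good to about 2 mm. A picture is of the moment at which its call begins.
- ctrl.finish_job(): hands the job in; it is judged then, once.
The state is a dict: "t": time; "q": joint angles; "dq": joint speeds; "effort": joint torques, N m; "tool_pos": TCP position; "tool_rot": TCP orientation; "contact_force": force on the tool from outside, world axes, zero at the start; "wrist_torque": the same for the moment, N m; "opening": finger opening in m; "grip_force": force on a finger pad.
Only numpy, scipy, OpenCV 4.12 (cv2) and the standard library are available. Lean on these libraries where they do the work, as an engineer would, in place of code of your own. Each camera call takes 0.05 s, during which the arm holds its last target. There are 200 camera calls.

### The job

Stand the freshly glued two-tone block on the rails between the open jaws of the one-hand bar clamp, its glue seam parallel to the jaw faces, and let go of it. Then pump the clamp's trigger (never push the moving jaw itself) until the block is pressed against the fixed jaw and the sprung pad has been pushed in so far that all the white of its plunger has gone into the moving jaw while some green still shows: never in to the red, which would crush the joint. The clamp has no lock, so finish while holding the trigger squeezed like that, and leave the screw jar, torch and mallet where they are.

Things in the scene. Friction and masses are not known exactly. Their poses are not given: they have to be found in the camera images.
- clamp: One-hand bar clamp fixed upside down on two rails: handle, trigger and jaws point up. Origin on the bench under the pressing face of the fixed jaw, midway between the rails; y runs along the bar from handle to moving jaw, x across, z up. In this frame (mm): fixed jaw x +-18, y -16 to 0, z 30 to 80; housing x +-18, y -165 to -15, top z 56; fixed handle x +-11, y -122 to -102, z 56 to 150.
- trigger_grip: Orange trigger paddle standing between handle and fixed jaw, 26 (x) x 14 (y) x 84 (z) mm, z 62 to 146 over the bench. Origin: middle of its front face (towards the jaws), 104 mm over the bench; axes as the clamp's. At rest this face is at clamp y -64 mm; handle and trigger together are then 58 mm thick, 36 mm fully squeezed.
- trigger (a joint): Trigger travel (m): 0 at rest, up to 0.022 squeezed straight to the handle (clamp -y). A 3.6 to 4.9 N spring returns it; moving the jaw takes about 9 N, pressing the pad up to 20 N. While squeezed its pawl pulls bar and moving jaw along 1:1 after up to 6 mm of free play (ratchet pitch 6 mm); on the way back it clicks over the teeth and the jaw stays: several strokes are needed.
- jaw (a joint): Moving jaw's travel along the bar (m), grows towards the fixed jaw, 0 to 0.088. With the pad out, the pad's pressing face is at clamp y = 110 mm minus this. Starts at 0.012 to 0.038. Held only by 4.5 N of friction: if the trigger is let go while the pad presses harder, the jaw slips back.
- jaw_head: Black upright of the moving jaw, 36 (x) x 16 (y) x 50 (z) mm, z 30 to 80 above the bench. Origin: on the bench under its face that looks to the fixed jaw; axes as the clamp's. Not to be pushed by the robot.
- pad_face: Orange pad of the moving jaw, 34 (x) x 8 (y) x 40 (z) mm. Origin: middle of its pressing face, 56 mm above the bench; axes as the clamp's. Out at rest, its pressing face is 26 mm ahead of the jaw head's face.
- pad (a joint): How far the sprung pad is pushed into the moving jaw (m): 0 out, 0.016 bottomed; 1 N per mm. Its 14 mm thick plunger, seen from above between pad and jaw, is red next to the pad, then green, then white: the white is gone from 0.005, only red is left from 0.012. About 0.008 is ideal.
- rails (a point): Point on the two wooden rails (each 25 mm wide with a 16 mm slot between, in which the bar runs lower down), midway between them at clamp y 32 mm, 30 mm above the bench: a good place for the underside of the block. The rails' tops are 30 mm above the bench.
- squeeze (a point): Point 115 mm above the bench over the middle of the clamp, at clamp y -102 (the handle's front face): 38 mm behind the trigger's front face at rest and 20 mm ahead of the handle's back face.
- block: Freshly glued block of a light and a dark wood layer with a yellow seam between, 40 (x) x 44 (y) x 60 (z) mm, about 90 g, standing loose on the bench. Origin: centre of its underside; z up; y is normal to the seam and must lie along the clamp's y, either way round. Best taken across its 40 mm width, about 40 mm above its underside.
- screw_jar: Grey screw jar with twist lid, 73 mm across, 82 mm high, loose. Origin: centre of its underside. Leave alone.
- torch: Aluminium torch standing on its head, 38 mm across, 116 mm high, loose. Origin: centre of its underside. Leave alone.
- mallet: Orange rubber mallet lying on the bench, handle along its x from -93 to 165 mm, head 60 x 85 x 60 mm centred at x 190. Origin: on the bench under the handle. Leave alone.
Things that resemble listed ones, but are neither listed nor needed, are in the scene too. There is more than one size of the block; the job needs the largest.

How it is judged:
By the outcome, as a careful person would: the job done as asked, in the order asked, and still so for the second after the job is handed in, while the arm keeps its last pose, push and grip.
It also fails if it takes over 64 s, if anything falls off the work surface, if the arm or the gripper's body presses on something with over 40 N, if the wrist force passes 120 N, or if a joint passes its speed limit or range.

## Working session

There is one attempt and no reset: what is moved stays moved. The work goes in short steps, Python scripts to look and compute and a shell command to move; the robot and the scene stay as the last step left them, time stands still between calls to the robot, and variables do not carry over. Pictures are saved under pics/ and viewed, at most 10 in all, crops included, and the job is handed in when it is done.

```bash
mkdir -p pics
cat > h.py <<'E'
import numpy as np, cv2, pickle
from station import telemetry, optics, ctrl
from scipy.spatial.transform import Rotation as R
def snap(n,f,crop=None,s=1):
    d=optics.get_image(n); pickle.dump(d,open(f'pics/{f}.pkl','wb'))
    save(d,f,crop,s); return d
def load(f): return pickle.load(open(f'pics/{f}.pkl','rb'))
def save(d,f,crop=None,s=1):
    im=d['image'][...,::-1]
    if crop: im=im[crop[1]:crop[3],crop[0]:crop[2]]
    cv2.imwrite(f'pics/{f}.png',cv2.resize(im,None,fx=s,fy=s,interpolation=cv2.INTER_CUBIC))
def cam(d):
    K=np.array([[d['fx'],0,d['cx']],[0,d['fy'],d['cy']],[0,0,1]]);return K,np.array(d['dist_coeffs'],float),cv2.Rodrigues(np.array(d['rvec'],float))[0],np.array(d['tvec'],float).ravel()
def ray(d,uv):
    K,D,Rm,t=cam(d); p=cv2.undistortPoints(np.array(uv,float).reshape(-1,1,2),K,D).reshape(-1,2)
    r=np.c_[p,np.ones(len(p))]; return -Rm.T@t, r@Rm
def onz(d,uv,z):
    c,r=ray(d,uv); return c+r*((z-c[2])/r[:,2])[:,None]
def dep(d,uv):
    c,r=ray(d,uv); return np.array([c+q*np.median(d['depth'][int(v)-1:int(v)+2,int(u)-1:int(u)+2]) for q,(u,v) in zip(r,uv)])
def tri(d1,u1,d2,u2):
    a,r1=ray(d1,u1);b,r2=ray(d2,u2);o=[]
    for p,q in zip(r1,r2):
        s=np.linalg.lstsq(np.c_[p,-q],b-a,rcond=None)[0]; o.append(((a+p*s[0])+(b+q*s[1]))/2)
    return np.array(o)
def proj(d,P): return cv2.projectPoints(np.array(P,float).reshape(-1,1,3),np.array(d['rvec'],float),np.array(d['tvec'],float),cam(d)[0],cam(d)[1])[0].reshape(-1,2)
def togo(p,rv=None):
    o=telemetry.get_obs(); Rt=R.from_rotvec(o['tool_rot']); s=Rt.inv().apply(np.array(p)-o['tool_pos'])/.3
    a=(Rt.inv()*R.from_rotvec(rv)).as_rotvec()/np.radians(30) if rv is not None else 0
    return np.round(a,3),np.round(s,3)
E
python3 - <<'E'
from h import *
np.set_printoptions(precision=4,suppress=True)
a=snap('top','top0',None,1.25);b=snap('scene','scene0',None,1.25)
o=telemetry.get_obs();print(o)
for d in(a,b):
  K,D,Rm,t=cam(d);print(-Rm.T@t,Rm)
E
```

```text
{'t': 0.1, 'q': array([-1.464 ,  0.0533,  1.6142, -0.0001,  1.476 , -0.119 ]), 'dq': array([ 0.0008,  0.0002, -0.0039,  0.0009,  0.001 , -0.0006]), 'effort': array([ -0.0021, -39.4908, -37.1366,  -0.0001,   0.004 ,   0.    ]), 'tool_pos': array([ 0.1398, -0.6086,  0.2301]), 'tool_rot': array([-3.1197, -0.3537,  0.0001]), 'contact_force': array([-0.0667, -1.0198,  0.3431]), 'wrist_torque': array([ 0.1032, -0.0051,  0.0054]), 'grip_force': 0.0, 'opening': 0.08544661503929171}
[ 0.3438 -0.0102  1.132 ] [[-0.0275 -0.9996  0.0044]
 [-0.9761  0.0259 -0.2158]
 [ 0.2156 -0.0102 -0.9764]]
[ 1.4528 -0.3156  0.9349] [[ 0.3257  0.9454  0.0141]
 [ 0.6363 -0.2081 -0.7429]
 [-0.6993  0.2509 -0.6693]]
```

View pics/top0.png

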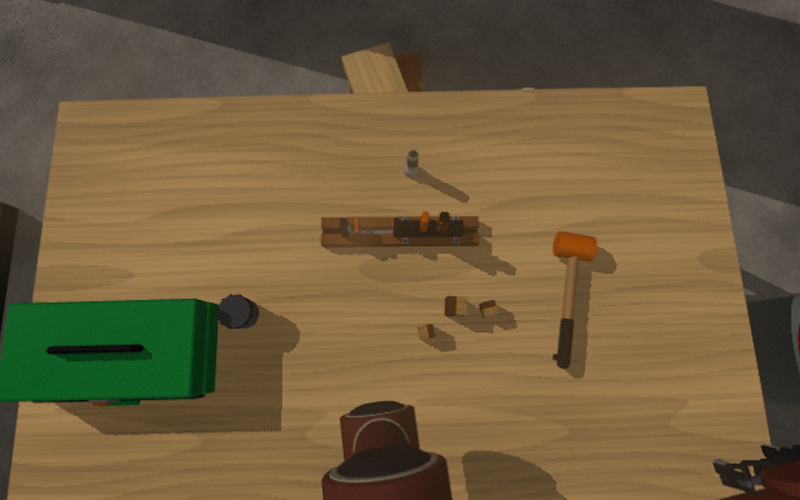

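View pics/scene0.png

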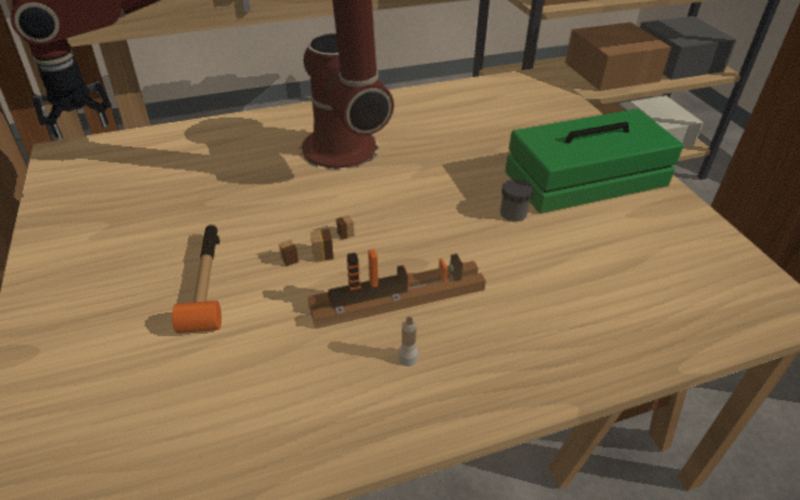

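The top view shows the clamp lying at px (320–480, 217–247): moving jaw on the left (+y), handle on the right (-y). The blocks are at (456,306), which is the largest, (488,308) and (427,331). The torch is at (412,165), jar at (238,312) and mallet at (570,300).

Run:
```python
from h import *
np.set_printoptions(precision=4,suppress=True)
a=load('top0');b=load('scene0')
s=.8
print('block',dep(a,[(456*s,306*s)]),'others',dep(a,[(488*s,308*s),(427*s,331*s)]))
print('handle,trig,fixedjaw?,pad,jaw',dep(a,np.array([(445,216),(425,217),(400,228),(356,226),(344,226)])*s))
print('torch,jar',dep(a,np.array([(412,155),(238,310)])*s))
w=snap('wrist','w0'); K,D,Rm,t=cam(w);o=telemetry.get_obs();Rt=R.from_rotvec(o['tool_rot']).as_matrix()
print('cam in tool',Rt.T@(-Rm.T@t-o['tool_pos']),'\n',Rt.T@Rm.T, K[0,0])
print(Rt)
```

```text
block [[ 0.4339 -0.15    0.059 ]] others [[ 0.4287 -0.2243  0.0433]
 [ 0.3814 -0.0842  0.0433]]
handle,trig,fixedjaw?,pad,jaw [[ 0.6176 -0.1253  0.1484]
 [ 0.6176 -0.0829  0.1443]
 [ 0.6175 -0.0305  0.0549]
 [ 0.6202  0.0699  0.073 ]
 [ 0.6194  0.0967  0.079 ]]
torch,jar [[ 0.7804 -0.0625  0.0952]
 [ 0.436   0.3281  0.0812]]
cam in tool [ 0.0748  0.0013 -0.142 ] 
 [[ 0.0011 -0.9563 -0.2924]
 [ 1.      0.001   0.0004]
 [-0.0001 -0.2924  0.9563]] 351.18824927560956
[[ 0.9746  0.2239 -0.0002]
 [ 0.2239 -0.9746  0.0016]
 [ 0.0002 -0.0016 -1.    ]]
```

```bash
python3 -m pendant '[-0,0,-0.5,0.4,-0.38,-0.2,1, 0,0,-1,0.81,-0.77,-0.2,1, 0,0,-1,0.81,-0.77,-0.2,1, 0,0,-1,0.81,-0.77,-0.2,1, 0,0,-1,0.81,-0.77,-0.2,1, 0,0,-1,0.81,-0.77,-0.2,1, 0,0,-1,0.81,-0.77,-0.2,1]'
python3 - <<'E'
from h import *
print(togo([.51,-.05,.30],R.from_matrix(np.array([[0,1,0],[1,0,0],[0,0,-1.]])).as_rotvec()))
E
```

```text
t: 1.02
tool_pos: [0.3259, -0.3284, 0.2917]
tool_rot: [2.921, 1.154, 0.0]
contact_force: [-0.3, -0.8, -0.6]
opening: 0.0853
grip_force: 0.0
(array([ 2.000e-03,  1.000e-03, -1.562e+00]), array([ 1.082, -0.257, -0.028]))
```

```bash
python3 -m pendant '[0,0,-1,1,-0.25,-0.03,1, 0,0,-1,1,-0.25,-0.03,1, 0,0,-1,1,-0.25,-0.03,1, 0,0,-1,1,-0.25,-0.03,1, 0,0,-1,1,-0.25,-0.03,1, 0,0,-1,1,-0.25,-0.03,1, 0,0,-1,1,-0.25,-0.03,1]'
python3 - <<'E'
from h import *
snap('wrist','w1',None,1.25)
E
```

```text
t: 1.9
tool_pos: [0.4934, -0.0713, 0.2996]
tool_rot: [-2.527, -1.866, 0.002]
contact_force: [0.4, -0.8, -0.2]
opening: 0.0855
grip_force: 0.0
```

View pics/w1.png

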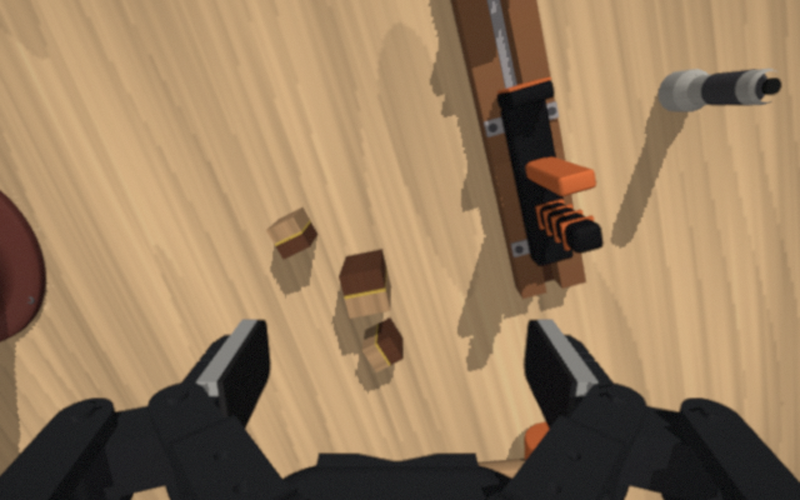

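The wrist view shows the largest block at (363,283), with a small one close below it at (382,345). The clamp's fixed jaw is at (526,92), trigger at (560,175) and handle at (580,235). I'll fit the top faces from depth and check them against the top camera.

```bash
cat >> h.py <<'E'
def cloud(d):
    v,u=np.mgrid[0:400,0:640]; uv=np.c_[u.ravel(),v.ravel()]; c,r=ray(d,uv); z=d['depth'].ravel(); P=c+r*z[:,None]; P[z==0]=np.nan; return P
def rect(P,lo,hi):
    m=np.all((P>lo)&(P<hi),axis=1); Q=P[m]; (c,s,a)=cv2.minAreaRect((Q[:,:2]*1000).astype(np.float32)); return len(Q),np.round(c,1),np.round(s,1),round(a,1),np.round(1000*np.median(Q,0),1)
E
python3 - <<'E'
from h import *
a=load('top0');b=load('w1')
for n,d in(('top',a),('w1',b),('sc',load('scene0'))):
    P=cloud(d); print(n)
    for nm,lo,hi in(('block',(.38,-.20,.053),(.49,-.10,.067)),('handle',(.58,-.16,.143),(.66,-.10,.157)),('trig',(.58,-.11,.139),(.66,-.06,.150)),('fixjaw',(.57,-.05,.074),(.67,.02,.086)),('pad',(.57,.04,.070),(.67,.085,.0775)),('jaw',(.57,.06,.0785),(.67,.13,.086)),('rails',(.55,-.25,.024),(.69,.2,.036)),('hous',(.57,-.25,.05),(.67,.2,.062))):
        try: print(nm,*rect(P,lo,hi))
        except Exception as e: print(nm,'-')
im=b['image'][...,::-1]
c1=cv2.resize(im[190:300,215:325],None,fx=4,fy=4,interpolation=3); c2=cv2.resize(im[0:240,350:490],None,fx=2.4,fy=2.4,interpolation=3)
o=np.zeros((576,440+336,3),np.uint8);o[:440,:440]=c1;o[:,440:]=c2;cv2.imwrite('pics/c1.png',o)
E
```

```text
top
block 234 [ 436.3 -152.2] [42.6 39.8] 87.5 [ 436.2 -152.5   59.5]
handle 59 [ 618.3 -124.3] [19.  22.2] 86.2 [ 616.8 -124.9  148.3]
trig 49 [618.3 -83. ] [11. 24.] 88.3 [618.6 -82.9 144.5]
fixjaw 73 [619.7 -20.4] [14.2 35.1] 88.4 [619.1 -21.3  78.7]
pad 31 [620.9  69.3] [ 6.2 31.6] 89.6 [621.7  69.1  74.9]
jaw 43 [619.3  93.2] [36.8 33.2] 58.8 [622.   97.3  79.8]
rails 1511 [620.6 -30.4] [374.3  68.3] 88.9 [605.6   5.1  29.5]
hous 525 [619.3 -37.1] [278.7  35.8] 88.8 [616.1 -90.6  55.3]
w1
block 1245 [ 437.4 -152.2] [45.2 40.2] 84.9 [ 437.8 -150.4   59.6]
handle 535 [ 618.9 -123.8] [19.3 23. ] 86.1 [ 617.4 -122.5  148.7]
trig 525 [619.1 -83.2] [14.4 25.9] 88.7 [618.4 -82.1 145.1]
fixjaw 609 [620.9 -20.7] [16.2 36.7] 89.2 [620.4 -20.2  79.1]
pad 0 [0. 0.] [0. 0.] 0.0 [nan nan nan]
jaw 0 [0. 0.] [0. 0.] 0.0 [nan nan nan]
rails 6925 [619.8 -74.6] [287.4  67.6] 88.9 [602.5 -12.9  29.6]
hous 2948 [619.1 -94.6] [164.2  36.9] 88.7 [613.5 -73.5  55.4]
sc
block 175 [ 438.2 -148.8] [43.9 49.1] 84.7 [ 441.6 -149.6   59.7]
handle 57 [ 621.5 -122.4] [19.4 22.9] 75.1 [ 622.8 -122.8  148.5]
trig 48 [622.  -80.7] [12.8 26. ] 88.9 [622.8 -82.1 145.5]
fixjaw 71 [622.1 -17.1] [16.7 37.6] 89.2 [624.2 -18.8  79.3]
pad 31 [625.3  71.1] [ 7.1 34.5] 87.6 [626.7  70.7  75.3]
jaw 44 [625.9  89.8] [32.1 38.2] 1.2 [626.4 100.   80. ]
rails 1568 [621.4 -26.3] [376.4  72.6] 88.9 [639.3   4.4  30. ]
hous 645 [621.6 -33.6] [281.   40.7] 88.8 [627.6 -89.6  55.8]
  return _methods._mean(a, axis=axis, dtype=dtype,
  ret = um.true_divide(
```

View pics/c1.png

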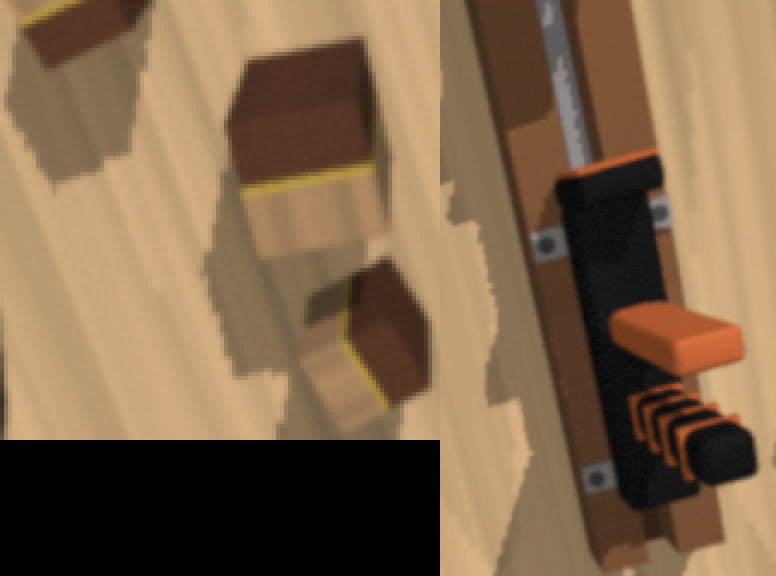

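Clamp origin is about (0.621, -0.012) with yaw -1.1°. The block is at (0.4374, -0.152) with yaw -5°.

```bash
cat >> h.py <<'E'
def yaw(deg):
    c,s=np.cos(np.radians(deg)),np.sin(np.radians(deg)); return R.from_matrix(np.array([[c,s,0],[s,-c,0],[0,0,-1.]])).as_rotvec()
CO=np.array([.6210,-.0123]); CY=np.array([.0192,.9998]); CX=np.array([.9998,-.0192])
def clamp(x,y,z): return np.r_[CO+x*CX+y*CY,z]
E
python3 - <<'E'
from h import *
print(togo([.4375,-.1515,.11],yaw(84.9)))
E
```

```text
(array([-0.002,  0.001, -0.402]), array([-0.309, -0.098,  0.633]))
```

```bash
python3 -m pendant '[0,0,-0.2,-0.16,-0.05,0.3,1, 0,0,-0.402,-0.309,-0.098,0.5,1, -0.002,0.001,-0.402,-0.309,-0.098,0.63,1, -0.002,0.001,-0.402,-0.309,-0.098,0.63,1, -0.002,0.001,-0.402,-0.309,-0.098,0.63,1, -0.002,0.001,-0.402,-0.309,-0.098,0.63,1]'
python3 - <<'E'
from h import *
P=cloud(optics.get_image('wrist')); print(rect(P,(.38,-.20,.053),(.49,-.10,.067)))
print(togo([.4375,-.1515,.018],yaw(84.9)))
E
```

```text
t: 2.7
tool_pos: [0.439, -0.1515, 0.113]
tool_rot: [2.316, 2.118, 0.003]
contact_force: [0.5, 0.4, 0.9]
opening: 0.0853
grip_force: 0.0
(4839, array([ 437.1, -151.8]), array([44.7, 40.2]), 84.9, array([ 437.3, -150. ,   59.6]))
(array([0.009, 0.002, 0.002]), array([-0.001, -0.008,  0.318]))
```

```bash
python3 -m pendant '[0.005,0,0,0,-0.006,0.12,1, 0.005,0,0,0,-0.006,0.24,1, 0.005,0,0,0,-0.006,0.3,1, 0.005,0,0,0,-0.006,0.318,1, 0.005,0,0,0,-0.006,0.318,0.4, 0.005,0,0,0,-0.006,0.318,0.2, 0.005,0,0,0,-0.006,0.318,0.2, 0.005,0,0,0,-0.006,0.318,0.2, 0.005,0,0,0,-0.006,0.318,0.2]' 30
```

```text
t: 3.88
tool_pos: [0.4377, -0.1507, 0.0173]
tool_rot: [2.316, 2.122, 0.0]
contact_force: [0.0, -0.1, 6.6]
opening: 0.0398
grip_force: 31.4
```

```bash
python3 - <<'E'
from h import *
print(togo([.4377,-.1507,.125],yaw(84.9)),togo([.45,clamp(0,.032,0)[1],.125],yaw(88.9)))
print(clamp(0,.032,.05))
E
python3 -m pendant '[0,0,0,0,0,-0.12,0.2, 0,0,0,0,0,-0.24,0.2, 0,0,0,0,0,-0.36,0.2, 0,0,0,0,0,-0.36,0.2]'
python3 - <<'E'
from h import *
print(togo([.45,clamp(0,.032,0)[1],.125],yaw(88.9)),togo(clamp(0,.032,.125),yaw(88.9)),telemetry.get_obs()['opening'])
E
```

```text
(array([0.002, 0.001, 0.003]), array([-0.   ,  0.   , -0.359])) (array([ 0.001,  0.001, -0.13 ]), array([ 0.569, -0.008, -0.359]))
[0.6216144 0.0196936 0.05     ]
t: 4.38
tool_pos: [0.4387, -0.1512, 0.1272]
tool_rot: [2.313, 2.119, 0.002]
contact_force: [-0.1, 0.4, -0.7]
opening: 0.0397
grip_force: 30.8
(array([ 0.009,  0.005, -0.13 ]), array([ 0.571, -0.012,  0.006])) (array([ 0.009,  0.005, -0.13 ]), array([0.621, 0.558, 0.009])) 0.039693638574931564
```

```bash
python3 -m pendant '[0,0,-0.1,0.19,0,0,0.2, 0,0,-0.13,0.38,0,0,0.2, 0,0,-0.13,0.57,0.05,0,0.2, 0,0,-0.13,0.6,0.2,0,0.2, 0,0,-0.13,0.62,0.38,0,0.2, 0,0,-0.13,0.621,0.558,0,0.2, 0,0,-0.13,0.621,0.558,0.005,0.2, 0,0,-0.13,0.621,0.558,0.005,0.2]'
python3 - <<'E'
from h import *
d=snap('wrist','w2',None,1.25)
P=cloud(d)
print('jaw',rect(P,(.57,.05,.0785),(.67,.13,.086)),'pad',rect(P,(.57,.04,.070),(.67,.085,.0775)),'block',rect(P,(.57,-.03,.15),(.67,.06,.18)),'rails',rect(P,(.57,-.03,.024),(.67,.2,.036)))
print(togo(clamp(0,.032,.049),yaw(88.9)))
E
```

```text
t: 5.38
tool_pos: [0.6182, 0.0209, 0.1197]
tool_rot: [-2.239, -2.196, 0.006]
contact_force: [-0.5, -0.1, -0.5]
opening: 0.0396
grip_force: 31.0
jaw (1841, array([623.4,  99.2]), array([14.7, 34.4]), 89.0, array([623.7,  99.4,  79.5])) pad (987, array([622.6,  69.3]), array([ 7.9, 33.8]), 88.7, array([622.8,  69.6,  75.3])) block (25939, array([620. ,  20.8]), array([100.,  44.]), 0.0, array([619.5,  27. , 162.4])) rails (13611, array([622.8,  72.2]), array([145.6,  66.6]), 89.1, array([629.8,  84.7,  29.5]))
(array([-0.009, -0.001, -0.   ]), array([-0.004,  0.013,  0.238]))
```

View pics/w2.png

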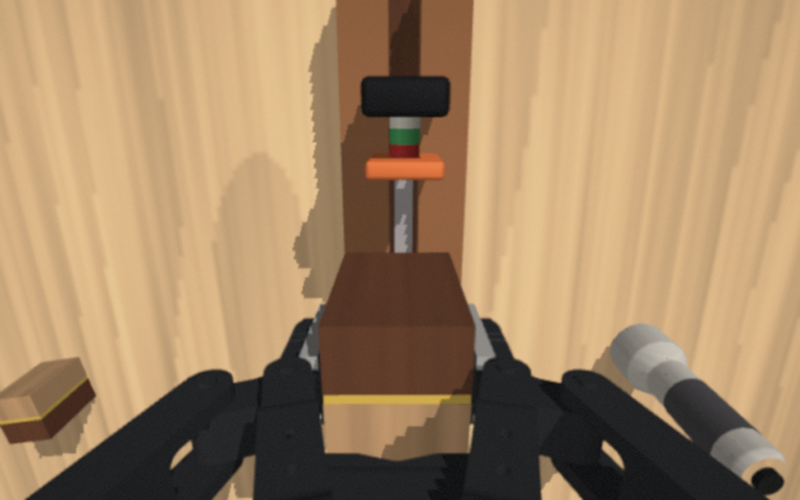

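The block is held upright between the jaws (face front at px (400,255)). The pad is at (405,167), with white, green and red all visible. Next I lower it.

```bash
python3 -m pendant '[-0.009,0,0,-0.003,0.01,0.12,0.2, -0.009,0,0,-0.003,0.01,0.2,0.2, -0.009,0,0,-0.003,0.01,0.225,0.2, -0.009,0,0,-0.003,0.01,0.235,0.2, -0.009,0,0,-0.003,0.01,0.235,0.2]'
python3 - <<'E'
from h import *
print(togo(clamp(0,.032,.0475),yaw(88.9)))
E
```

```text
t: 6.05
tool_pos: [0.6232, 0.0199, 0.053]
tool_rot: [2.24, 2.198, 0.006]
contact_force: [-0.4, 0.6, -0.9]
opening: 0.0397
grip_force: 31.0
(array([ 0.01 , -0.001, -0.   ]), array([-0.001, -0.005,  0.018]))
```

```bash
python3 -m pendant '[0,0,0,0,0,0.006,0.2, 0,0,0,0,0,0.012,0.2, 0,0,0,0,0,0.012,0.2]'
```

```text
t: 6.42
tool_pos: [0.6226, 0.0199, 0.0481]
tool_rot: [2.241, 2.199, 0.004]
contact_force: [-0.4, 0.6, -1.3]
opening: 0.0396
grip_force: 31.0
```

```bash
python3 -m pendant '[0,0,0,0,0,0.006,0.2, 0,0,0,0,0,0.006,0.2]'
```

```text
t: 6.68
tool_pos: [0.623, 0.0199, 0.0474]
tool_rot: [2.241, 2.199, 0.004]
contact_force: [-1.4, -0.8, 4.9]
opening: 0.0398
grip_force: 31.5
```

```bash
python3 -m pendant '[0,0,0,0,0,0,0.6, 0,0,0,0,0,0,0.8, 0,0,0,0,0,0,1, 0,0,0,0,0,0,1, 0,0,0,0,0,-0.15,1, 0,0,0,0,0,-0.35,1, 0,0,0,0,0,-0.55,1, 0,0,0,0,0,-0.6,1, 0,0,0,0,0,-0.6,1]'
python3 - <<'E'
from h import *
d=snap('wrist','w3',None,1.25)
P=cloud(d)
print('block',rect(P,(.57,-.03,.084),(.67,.06,.096)),'fix',rect(P,(.57,-.05,.074),(.67,-.005,.084)))
print(togo(clamp(0,-.09,.26),yaw(58.9)),telemetry.get_obs()['q'])
E
```

```text
t: 7.8
tool_pos: [0.6227, 0.0198, 0.2277]
tool_rot: [2.24, 2.197, 0.007]
contact_force: [-0.8, 0.4, -1.5]
opening: 0.0853
grip_force: 0.0
block (2551, array([623.8,  18.6]), array([44.1, 40. ]), 89.2, array([623.8,  19.8,  89.6])) fix (700, array([620.9, -19.9]), array([15.9, 34.9]), 89.1, array([621. , -19.2,  79.1]))
(array([ 0.004, -0.002,  1.   ]), array([-0.407,  0.   , -0.116])) [-8.80118819e-02  4.79477426e-02  1.62791997e+00  7.46865213e-04
  1.46373068e+00 -6.88082981e-02]
```

View pics/w3.png

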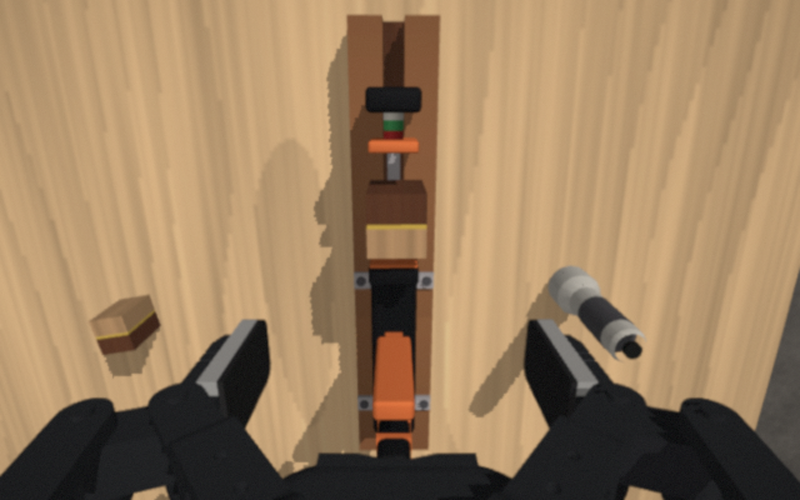

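The block stands on the rails at clamp y ≈ 31 mm, seam square to the bar (yellow seam at px (395,228)), fully released. Next I turn the gripper and go over the trigger.

```bash
python3 -m pendant '[0,0,0.3,-0.1,0,-0.1,1, 0,0,0.6,-0.2,0,-0.12,1, 0,0,1,-0.3,0,-0.12,1, 0,0,1,-0.407,0,-0.12,1, 0,0,1,-0.407,0,-0.12,1]'
python3 -m pendant '[0,0,0.3,0,0,0,1, 0,0,0.6,0,0,0,1, 0,0,1,0,0,0,1, 0,0,1,0,0,0,1]'
python3 - <<'E'
from h import *
print(togo(clamp(0,-.10,.26),yaw(-1.1)))
E
```

```text
t: 8.48
tool_pos: [0.6182, -0.1037, 0.2584]
tool_rot: [-2.735, -1.539, 0.002]
contact_force: [-0.3, 1.6, -1.0]
opening: 0.0855
grip_force: 0.0
t: 8.98
tool_pos: [0.6189, -0.1012, 0.26]
tool_rot: [-3.04, -0.787, -0.001]
contact_force: [-0.4, 0.7, 0.1]
opening: 0.0853
grip_force: 0.0
(array([-3.000e-03, -1.000e-03,  1.004e+00]), array([-0.017,  0.033, -0.   ]))
```

```bash
python3 -m pendant '[0,0,0.33,-0.017,0.033,0,1, 0,0,0.66,-0.017,0.033,0,1, 0,0,1,-0.017,0.033,0,1, 0,0,1,-0.017,0.033,0,1, 0,0,1,-0.017,0.033,0,1]'
python3 - <<'E'
from h import *
d=snap('wrist','w4',None,1.25)
P=cloud(d)
print('handle',rect(P,(.58,-.16,.143),(.66,-.10,.157)),'trig',rect(P,(.58,-.11,.139),(.66,-.06,.150)))
print(togo(clamp(0,-.10,.09),yaw(-1.1)))
E
```

```text
t: 9.6
tool_pos: [0.6197, -0.113, 0.2616]
tool_rot: [-3.141, 0.024, -0.003]
contact_force: [0.7, 0.5, -0.4]
opening: 0.0855
grip_force: 0.0
handle (679, array([ 618.9, -124.4]), array([21.8, 19.3]), 0.1, array([ 620.1, -124.6,  148.7])) trig (591, array([619.9, -83.7]), array([14.1, 25.4]), 89.1, array([620.5, -84.1, 145.1]))
(array([-0.001, -0.005,  0.006]), array([-0.004, -0.002,  0.572]))
```

View pics/w4.png

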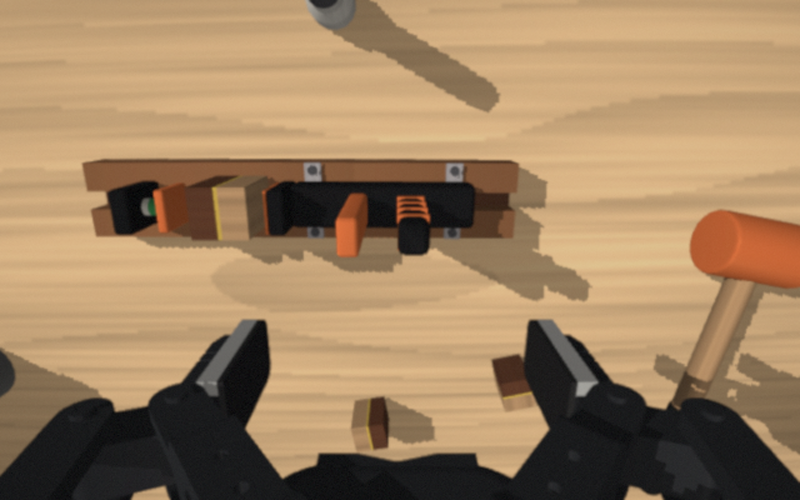

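The trigger (352,225) and handle (413,225) lie between the open fingers (268–530), so I descend.

```bash
python3 -m pendant '[0,0,0,-0.003,0,0.15,1, 0,0,0,-0.003,0,0.3,1, 0,0,0,-0.003,0,0.45,1, 0,0,0,-0.003,0,0.55,1, 0,0,0,-0.003,0,0.57,1, 0,0,0,-0.003,0,0.57,1]'
python3 - <<'E'
from h import *
a=telemetry.get_obs();print(a['tool_pos'],a['contact_force'])
t=optics.get_image('top');s=optics.get_image('scene')
for n,d in(('top',t),('sc',s)):
    P=cloud(d);print(n,'pad',rect(P,(.57,.0,.071),(.67,.085,.0775))[:3],'jaw',rect(P,(.57,.085,.075),(.67,.13,.086))[:3])
im=np.vstack([cv2.resize(x['image'][y0:y1,x0:x1,::-1],(800,300),interpolation=3) for x,x0,y0,x1,y1 in((t,255,165,415,225),(s,240,185,400,245))])
cv2.imwrite('pics/ts1.png',im)
E
```

```text
t: 10.4
tool_pos: [0.62, -0.1134, 0.0919]
tool_rot: [-3.141, 0.029, -0.006]
contact_force: [-0.6, -1.0, 0.1]
opening: 0.0854
grip_force: 0.0
[ 0.6199536  -0.11336374  0.09189242] [-0.61825698 -0.96335489  0.11084265]
top pad (42, array([619. ,  36.7]), array([72.3, 31.8])) jaw (72, array([621.8,  98.6]), array([36.1, 14.8]))
sc pad (59, array([626.3,  38.5]), array([75.9, 41.7])) jaw (63, array([625.4, 101.6]), array([17.2, 35.6]))
```

View pics/ts1.png

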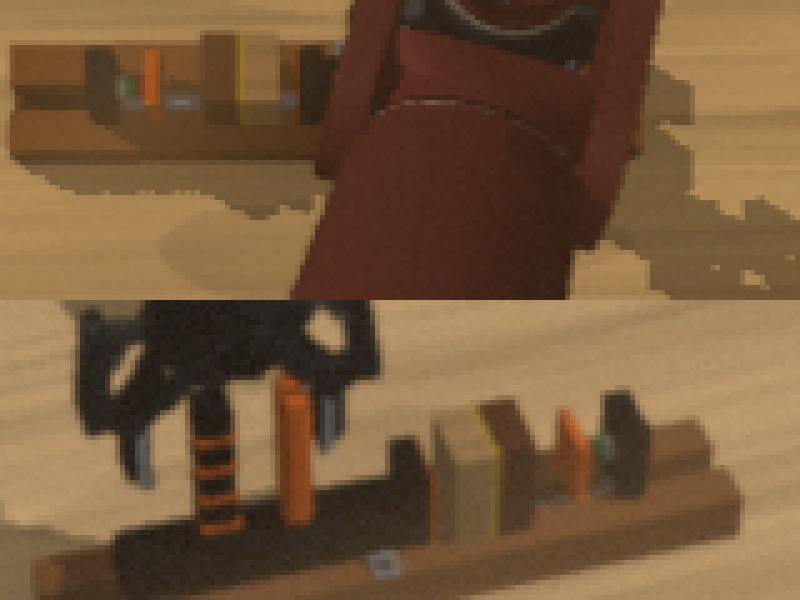

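The top view shows pad at (152,80) and block at (240,75). The scene view shows the fingers straddling the handle (215,470) and trigger (293,450). First stroke next.

```bash
cat > m.py <<'E'
from h import *
def meas():
    a=telemetry.get_obs()
    print('t %.2f clampy %.1f z %.1f F'%(a['t'],(a['tool_pos'][1]+.0123)*1e3,a['tool_pos'][2]*1e3),np.round(a['contact_force'],1),'op %.4f'%a['opening'])
    for n in('top','scene'):
        d=optics.get_image(n);P=cloud(d);hsv=cv2.cvtColor(d['image'],cv2.COLOR_RGB2HSV).reshape(-1,3)
        org=(hsv[:,0]<13)&(hsv[:,1]>170)&(hsv[:,2]>90)
        box=np.all((P>(.58,-.003,.066))&(P<(.67,.12,.0785)),axis=1)
        blk=np.all((P>(.58,-.03,.084))&(P<(.67,.09,.097)),axis=1)
        jaw=np.all((P>(.58,.01,.0775))&(P<(.67,.13,.0835)),axis=1)
        f=lambda m:'%d med %.1f'%(m.sum(),1e3*np.median(P[m,1])) if m.any() else '-'
        print(n,'pad',f(box&org),'blk',f(blk),'jaw',f(jaw))
meas()
E
python3 m.py
python3 -m pendant '[0,0,0,0,0.018,0,1, 0,0,0,0,0.035,0,1, 0,0,0,0,0.05,0,1, 0,0,0,0,0.065,0,1, 0,0,0,0,0.08,0,1, 0,0,0,0,0.085,0,1, 0,0,0,0,0.085,0,1]'
python3 m.py
```

```text
t 10.50 clampy -101.4 z 93.5 F [ 0.7 -0.5  0.6] op 0.0856
top pad 16 med 69.1 blk 229 med 18.0 jaw 55 med 97.3
scene pad 24 med 71.2 blk 219 med 20.2 jaw 82 med 96.4
t: 11.48
tool_pos: [0.6198, -0.1369, 0.0924]
tool_rot: [-3.137, 0.03, -0.007]
contact_force: [-0.6, 9.2, 4.5]
opening: 0.0853
grip_force: 4.3
t 11.47 clampy -124.6 z 92.4 F [-0.6  9.2  4.5] op 0.0853
top pad 16 med 53.6 blk 226 med 17.7 jaw 56 med 80.2
scene pad 25 med 55.1 blk 220 med 21.3 jaw 83 med 81.2
```

```bash
python3 -m pendant '[0,0,0,0,-0.03,0,1, 0,0,0,0,-0.06,0,1, 0,0,0,0,-0.085,0,1, 0,0,0,0,-0.085,0,1]'
python3 -m pendant '[0,0,0,0,0.018,0,1, 0,0,0,0,0.035,0,1, 0,0,0,0,0.05,0,1, 0,0,0,0,0.06,0,1, 0,0,0,0,0.06,0,1]'
python3 m.py
```

```text
t: 12.08
tool_pos: [0.6192, -0.1132, 0.0908]
tool_rot: [3.141, -0.029, 0.004]
contact_force: [0.9, -0.2, 0.0]
opening: 0.0856
grip_force: 0.0
t: 12.7
tool_pos: [0.6188, -0.1298, 0.0906]
tool_rot: [-3.137, 0.031, -0.003]
contact_force: [0.4, 7.8, 0.1]
opening: 0.0856
grip_force: 4.0
t 12.70 clampy -117.5 z 90.6 F [0.4 7.8 0.1] op 0.0856
top pad 14 med 42.2 blk 229 med 15.0 jaw 50 med 70.3
scene pad 5 med 46.3 blk 222 med 18.5 jaw 74 med 72.0
```

```bash
python3 -m pendant '[0,0,0,0,0.01,0,1, 0,0,0,0,0.02,0,1, 0,0,0,0,0.025,0,1, 0,0,0,0,0.025,0,1]'
python3 m.py
```

```text
t: 13.3
tool_pos: [0.6187, -0.1369, 0.0906]
tool_rot: [-3.136, 0.031, -0.003]
contact_force: [-0.3, 8.5, 0.8]
opening: 0.0851
grip_force: 4.5
t 13.30 clampy -124.6 z 90.6 F [-0.3  8.5  0.8] op 0.0851
top pad 7 med 35.3 blk 217 med 8.8 jaw 69 med 63.2
scene pad 5 med 40.8 blk 219 med 12.9 jaw 68 med 64.4
```

```bash
python3 -m pendant '[0,0,0,0,-0.03,0,1, 0,0,0,0,-0.06,0,1, 0,0,0,0,-0.085,0,1, 0,0,0,0,-0.085,0,1]'
python3 m.py
python3 -m pendant '[0,0,0,0,0.015,0,1, 0,0,0,0,0.03,0,1, 0,0,0,0,0.04,0,1, 0,0,0,0,0.04,0,1]'
python3 m.py
```

```text
t: 13.9
tool_pos: [0.6199, -0.1134, 0.0916]
tool_rot: [3.141, -0.029, 0.006]
contact_force: [0.3, 0.7, -0.2]
opening: 0.0857
grip_force: 0.0
t 13.90 clampy -101.1 z 91.6 F [ 0.3  0.7 -0.2] op 0.0857
top pad 12 med 35.1 blk 218 med 9.0 jaw 62 med 65.9
scene pad 7 med 38.9 blk 218 med 12.1 jaw 67 med 65.3
t: 14.5
tool_pos: [0.6195, -0.1228, 0.0912]
tool_rot: [-3.135, 0.031, -0.005]
contact_force: [0.5, 10.7, 1.5]
opening: 0.0853
grip_force: 5.2
t 14.50 clampy -110.5 z 91.2 F [ 0.5 10.7  1.5] op 0.0853
top pad 16 med 35.2 blk 217 med 8.9 jaw 67 med 60.2
scene pad 7 med 40.6 blk 217 med 11.7 jaw 65 med 61.5
```

```bash
python3 -m pendant '[0,0,0,0,0.006,0,1, 0,0,0,0,0.012,0,1, 0,0,0,0,0.017,0,1, 0,0,0,0,0.017,0,1, 0,0,0,0,0.017,0,1]'
python3 m.py
python3 - <<'E'
from h import *
t=optics.get_image('top');s=optics.get_image('scene')
u=[proj(x,[[.622,.045,.06]])[0].astype(int) for x in(t,s)]
cv2.imwrite('pics/ts2.png',np.vstack([cv2.resize(x['image'][c[1]-15:c[1]+15,c[0]-40:c[0]+40,::-1],(800,300),interpolation=2) for x,c in zip((t,s),u)]))
E
```

```text
t: 15.22
tool_pos: [0.6194, -0.1264, 0.0911]
tool_rot: [-3.133, 0.03, -0.005]
contact_force: [0.6, 15.4, 1.9]
opening: 0.085
grip_force: 7.3
t 15.22 clampy -114.1 z 91.1 F [ 0.6 15.4  1.9] op 0.0850
top pad 12 med 35.0 blk 216 med 9.0 jaw 53 med 57.5
scene pad 9 med 41.0 blk 217 med 11.6 jaw 65 med 59.2
```

View pics/ts2.png

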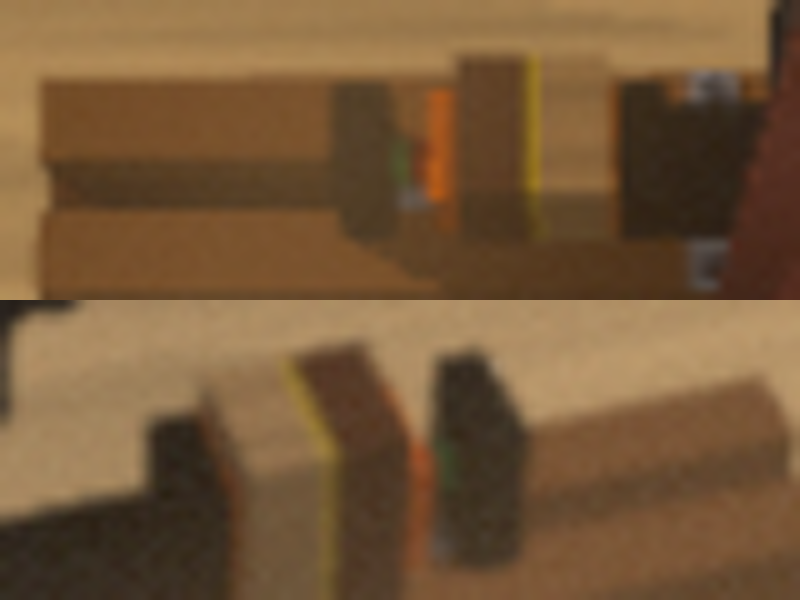

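White is gone: the plunger shows only green (400,160) and red (420,160), and the block touches the fixed jaw. Force puts the pad at about 6 to 6.5 mm, so I add a little.

```bash
python3 -m pendant '[0,0,0,0,0.003,0,1, 0,0,0,0,0.006,0,1, 0,0,0,0,0.006,0,1, 0,0,0,0,0.006,0,1]'
python3 m.py; python3 -m pendant '[0,0,0,0,0,0,1, 0,0,0,0,0,0,1, 0,0,0,0,0,0,1, 0,0,0,0,0,0,1, 0,0,0,0,0,0,1, 0,0,0,0,0,0,1, 0,0,0,0,0,0,1, 0,0,0,0,0,0,1]'; python3 m.py;  python3 - <<'E'
from h import *
t=optics.get_image('top');s=optics.get_image('scene')
u=[proj(x,[[.622,.045,.06]])[0].astype(int) for x in(t,s)]
cv2.imwrite('pics/ts3.png',np.vstack([cv2.resize(x['image'][c[1]-15:c[1]+15,c[0]-40:c[0]+40,::-1],(800,300),interpolation=2) for x,c in zip((t,s),u)]))
E
```

```text
t: 15.92
tool_pos: [0.6194, -0.1276, 0.0911]
tool_rot: [-3.132, 0.03, -0.005]
contact_force: [1.7, 16.1, 1.8]
opening: 0.0853
grip_force: 8.1
t 15.93 clampy -115.3 z 91.1 F [ 1.7 16.1  1.8] op 0.0853
top pad 10 med 35.2 blk 216 med 9.0 jaw 58 med 55.0
scene pad 10 med 39.2 blk 222 med 12.4 jaw 64 med 57.1
t: 17.02
tool_pos: [0.6194, -0.1276, 0.0911]
tool_rot: [-3.132, 0.03, -0.005]
contact_force: [0.1, 16.3, 1.5]
opening: 0.0849
grip_force: 8.1
t 17.02 clampy -115.3 z 91.1 F [ 0.1 16.3  1.5] op 0.0849
top pad 17 med 35.1 blk 211 med 9.2 jaw 55 med 57.5
scene pad 9 med 41.1 blk 220 med 11.8 jaw 70 med 57.3
```

View pics/ts3.png

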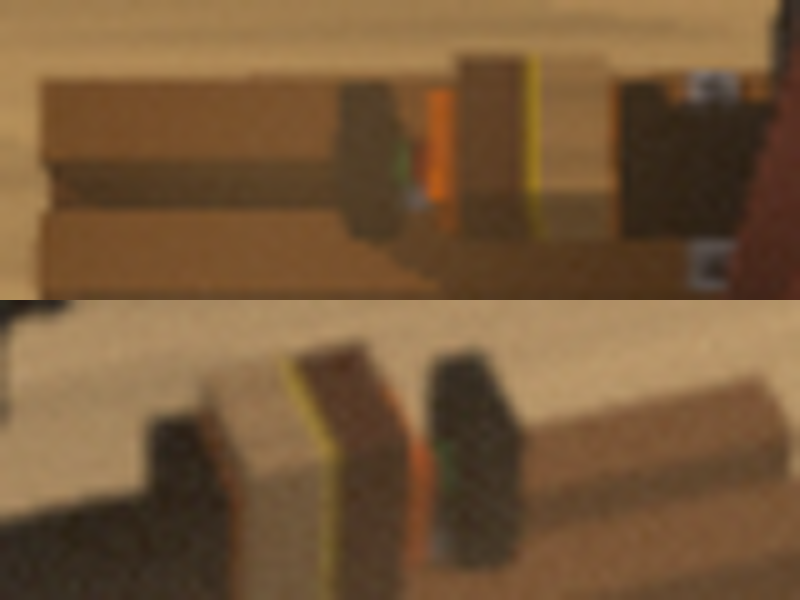

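White is gone, green (403,160) still shows, and the state has held steady for a second at about 7.5 mm. I'm handing in.

```bash
python3 -c "
from station import ctrl
print(ctrl.finish_job())"
```

```text
the job is handed in; nothing more can be done
None
```

Job handed in after 17 s: the block stands square against the fixed jaw, and the trigger is held with the pad pushed in an estimated 7.5 mm (white gone, green still showing), with jar, torch and mallet never touched.

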